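Sweep counted pellets into the tray's trough and shut the cover

ROBOT

A 6-joint arm with a two-finger parallel gripper is mounted at the origin on a cart in front of the work surface, level with it; the furniture and walls round the work are solid. World frame = base frame: x ahead of the robot, y to its left, z up, the work surface at z = 0. Lengths are in m, angles in rad, forces in N, time in s.
With the tool pointing down it reaches from about 0.275 to 0.75 m from the base axis. Payload 10.2 kg.
Tool frame: the origin (TCP) lies midway between the tips of the shut fingers; the grasp point (between the pads) lies ctrl.hold_point_z behind it (ctrl.hold_point_z is the distance from the TCP to the grasp point, in m); z points along the fingers, y is the line along which they close (so a half turn about z gives the same grasp; the last joint's range is limited). The gripper opens to 88 mm and grips with 3 to 60 N. Pads are 18 mm wide; open, the fingers measure 123 mm over their backs; the gripper's body (75 mm by 187 mm) begins 45 mm behind the grasp point.
Start: joints at [0.982, 0.313, 1.498, -0, 1.331, -0.223], TCP at [0.188, 0.49, 0.239] pointing down, gripper open.
Joint ranges: [-2.94, 2.94], [-0.97, 2.17], [0.19, 2.56], [-1.23, 4.37], [0.02, 3.11], [-2.88, 2.88]. Speed limits (rad/s): [2.39, 2.39, 3.01, 3.14, 3.14, 3.14].

INTERFACE

Orientations are given as a unit quaternion [x, y, z, w].
In Python, from plant import ctrl gives the robot as it stands.
- The arm moves only by the tool drive_tool, never from a script. Its argument "increments" is a list of rows, each an object with "delta_pos": the shift along the tool's x, y, z in cm, a list of three; "rot": the turn, a rotation vector about the tool's x, y, z in rad, a list of three; "fingers": the finger opening in cm, from 0 to 8.81. A call has 1 to 8 rows; each row shifts and turns the commanded pose from where the row before left it, along the tool's axes as they then stand; what a row does not reach is not made up. A row lasts 1/10 s, in which the tool goes at most 50 mm and 8.59 degrees, less where a joint would pass 70% of its speed; a pose out of reach is approached as far as the arm can. A call with a gripper value outside its range is refused whole. The fingers move at their own pace and stop on an object; "grip_force" is the grip in N (left out, the last holds). Time passes only in rows, so rows that do not move let the fingers close. It gives the time, the measured TCP pose, the force, the opening and the grip force at its end, in the units of the state.
- ctrl.observe(): the state, without advancing time (a new reading comes with each control period).
- ctrl.get_image(name): name is "side" or "top"; returns the picture (420x560x3 uint8, red, green, blue); there is no depth.
- ctrl.camera_params(name): a dict with "vertical_fov" (degrees; the focal length in pixels is half the picture's height over the tangent of half this angle, whatever the lens; pixels are square), "cx", "cy" (the principal point, pixels), "world_to_cam" (4x4, takes a point from world to camera coordinates). Camera axes: x right, y down, z forward; pixel columns grow to the right and rows downward; lengths in m; the calibration is good to about 2 mm. A picture is of the moment at which its call begins. camera_params takes no time and is no camera call.
- ctrl.close_job(): hands the job in; it is judged then, once.
The state is a dict: "time": time; "joint_pos": joint angles; "joint_vel": joint speeds; "effort": joint torques, N m; "eef_pos": TCP position; "tool_rot": TCP orientation; "contact_force": force on the tool from outside, world axes, zero at the start; "ft_torque": the same for the moment, N m; "opening": opening from 0.0 (shut) to 1.0 (fully open); "gripper_force": force on a finger pad.
Only numpy, scipy, OpenCV 4.12 (cv2) and the standard library are available. Lean on these libraries where they do the work, as an engineer would, in place of code of your own. Each camera call takes 0.05 s, during which the arm holds its last target. There are 200 camera calls.

TASK

On the pellet counting tray, sweep the four whole ceramic pellets with your closed fingers off the deck into the trough along its right side, leaving the broken half-pellet on the deck. Then tip the trough's upright hinged cover over with your fingertips and press it down until it is fully shut. Only push things, pick nothing up, and do not disturb the timer, the vial or the jar near the tray.

Things in the scene. Friction and masses are not known exactly. Their poses are not given: they have to be found in the camera images.
- tray: Grey counting tray, 208 mm (x) by 110 mm (y), fixed on a black mat. Origin: centre of its underside; x from its front (end with pouring spout, lip at x = -128, z = 25 mm) to its back, y to its left, z up. A white machine housing, 190 mm high, stands 25 to 65 mm from its left side, and on its right a stand whose motor head begins 410 mm up: keep a wide gripper's long side along the tray's x.
- cover (a joint): Angle in rad of the aluminium cover over the trough. 0 = shut, flat over the trough, top face at tray z = 39.5 mm; pi/2 = upright; starts open at 1.35 to 1.65; stop at 1.9. Hinge line along tray x at tray y = -55.5, z = 36.5 mm, on the trough's outer wall. Stiff hinge: the cover stays where it is left; about 1 N at its free edge moves it.
- cover_edge (a point): Middle of the cover's free long edge, 37.5 mm from the hinge line, about 76 mm above the worktop when open. The cover is 202 mm long (along tray x), 2 mm thick, smooth; when shut it laps 2 mm over the deck's edge and rests 0.5 mm above it. Pressing straight down on it binds while it stands nearly upright.
- deck_centre (a point): Centre of the deck, on its top face, tray z = 36 mm. The flat deck spans tray x -100..100, y -20..52 mm. A rim 4 mm thick, top at tray z = 46 mm, runs along its front, back and left; its right side (y = -20 mm) is a plain edge that drops into the trough.
- trough_floor (a point): Centre of the trough's floor, tray z = 7 mm (29 mm below the deck). The trough spans tray x -100..100, y -50..-20 mm; its outer wall (y -54..-50 mm) and its back end are as high as the deck.
- pellet_1: Whole pellet: loose white ceramic disc, 20 mm across, 8 mm thick, 12 to 26 g, lying flat on the deck at the start. Origin: centre of the disc. The four whole pellets are alike.
- pellet_2: Whole pellet: loose white ceramic disc, 20 mm across, 8 mm thick, 12 to 26 g, lying flat on the deck at the start. Origin: centre of the disc. The four whole pellets are alike.
- pellet_3: Whole pellet: loose white ceramic disc, 20 mm across, 8 mm thick, 12 to 26 g, lying flat on the deck at the start. Origin: centre of the disc. The four whole pellets are alike.
- pellet_4: Whole pellet: loose white ceramic disc, 20 mm across, 8 mm thick, 12 to 26 g, lying flat on the deck at the start. Origin: centre of the disc. The four whole pellets are alike.
- broken_half: Broken pellet: half of such a white ceramic disc (D-shaped, 20 mm long, 12 mm wide, 8 mm thick), lying flat on the deck in a row with the whole ones, 26 mm or more from centre to centre, at any place of the row. Origin: near its middle, at half its thickness. It must stay on the deck.
- stand_head (a point): Centre of the underside of the yellow and black motor head of the laboratory stand between the tray and the robot's right. The head is about 120 mm across and fills z = 0.41 to 0.67 m; a 25 mm shaft hangs from it down to z = 0.20 m, a steel column 0.75 m high stands 95 mm behind it, and its base is 22 mm high. Fixed; swing the arm round it on the robot's side, not across it.
- timer: Bystander: small cream-coloured lab timer with three buttons, 62 by 62 mm, 18 mm high, lying on the black base of the stand to the right of the tray. Origin: centre of its underside.
- vial: Bystander: white vial with black screw cap, 27 mm across, 56 mm tall, standing on the worktop to the right of the tray's back end. Origin: centre of its underside.
- jar: Bystander: sample jar with red screw cap, 59 mm across, 63 mm tall, standing beside the vial. Origin: centre of its underside.

How it is judged:
By the outcome, as a careful person would: the job done as asked, in the order asked, and still so for the second after the job is handed in, with the robot touching nothing.
It also fails if it takes over 54 s, if anything falls off the work surface, if the arm or the gripper's body presses on something with over 40 N, if the wrist force passes 120 N, or if a joint passes its speed limit or range.

## Working session

There is one attempt and no reset: what is moved stays moved. The work goes in short steps, Python scripts to look and compute and a tool call to move; the robot and the scene stay as the last step left them, time stands still between calls to the robot, and variables do not carry over. Pictures are saved under pics/ and viewed, at most 10 in all, crops included, and the job is handed in when it is done.

Besides the shell and the picture viewer there is one more tool, called after "Emit:" by a JSON object that holds its "method" and its "body", one argument or row to a line. drive_tool: Moves the arm, as the interface text tells. Its arguments: {"type":"object","properties":{"increments":{"type":"array","items":{"type":"object","properties":{"delta_pos":{"type":"array","items":{"type":"number"}},"rot":{"type":"array","items":{"type":"number"}},"fingers":{"type":"number"}}}},"grip_force":{"type":"number"}},"required":["increments"]}

```bash
mkdir -p pics; ls; python3 - <<'E'
from plant import ctrl
import cv2,numpy as np
for n in("top","side"):
    im=ctrl.get_image(n);cv2.imwrite(f"pics/{n}0.png",im[:,:,::-1]);p=ctrl.camera_params(n);print(n,p)
    W=np.array(p["world_to_cam"]);print(-W[:3,:3].T@W[:3,3])
print(ctrl.observe(),ctrl.hold_point_z)
E
```

```text
pics
top {'vertical_fov': 50.42929877676071, 'cx': 280.6989824351449, 'cy': 208.07940076609114, 'world_to_cam': array([[ 0.02083996, -0.9997421 ,  0.00902414, -0.08509516],
       [-0.99283352, -0.02175663, -0.1175085 ,  0.52020381],
       [ 0.11767453, -0.0065106 , -0.99303087,  1.05385634],
       [ 0.        ,  0.        ,  0.        ,  1.        ]])}
[ 0.39423711 -0.06689409  1.10840817]
side {'vertical_fov': 47.91204434011552, 'cx': 277.2745940598341, 'cy': 215.25343047432597, 'world_to_cam': array([[-0.99153312, -0.12948974, -0.00971954,  0.51701828],
       [-0.03898938,  0.36827428, -0.92889928,  0.26481159],
       [ 0.12386239, -0.92065545, -0.37020487,  0.86159368],
       [ 0.        ,  0.        ,  0.        ,  1.        ]])}
[0.41624654 0.76265618 0.56997465]
{'time': 0.1, 'joint_pos': array([ 9.81612323e-01,  3.13362471e-01,  1.49832638e+00, -3.43145419e-05,
        1.33101974e+00, -2.23373609e-01]), 'joint_vel': array([ 0.00017715, -0.00108623, -0.00095011,  0.0017559 , -0.0003754 ,
        0.00271493]), 'effort': array([ 4.36263916e-03, -4.02815437e+01, -2.52643794e+01,  6.96548587e-02,
        3.41979100e-02, -8.73400586e-05]), 'eef_pos': array([0.18767885, 0.49007614, 0.23824754]), 'tool_rot': array([ 1.81883030e-01,  9.83320015e-01, -5.19132627e-04, -2.05197371e-04]), 'contact_force': array([-0.65730562,  0.24900912, -0.01270787]), 'ft_torque': array([-0.01264325,  0.00753626, -0.01633803]), 'gripper_force': 0.0, 'opening': 0.9992327013388137} 0.0187
```

View pics/top0.png

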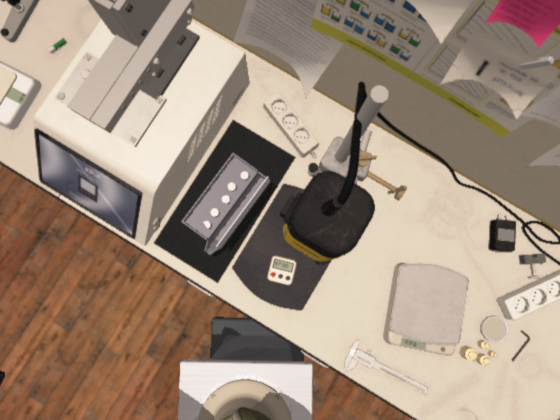

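View pics/side0.png

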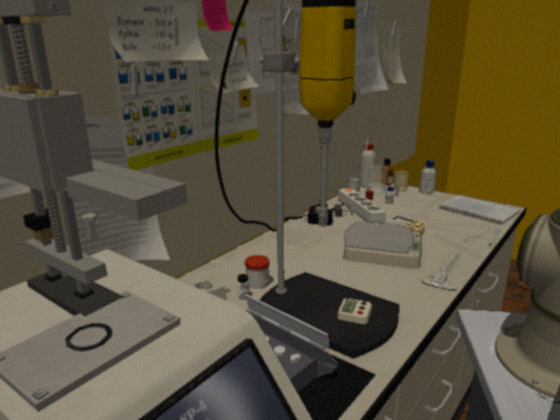

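The top view shows the tray near (227,203), with its spout at about (210,248), five pellets running from (208,225) to (244,176), and the upright cover along its right side. The timer is at (282,270), and the jar and vial sit under the stand head near (315,168). The side view shows the cover upright at (285,320). Next I'll measure on an enlarged crop.

```bash
cat > h.py <<'E'
import numpy as np,cv2
from plant import ctrl
def cam(n):
    p=ctrl.camera_params(n);W=np.array(p["world_to_cam"]);f=210/np.tan(np.radians(p["vertical_fov"]/2))
    return W,f,p["cx"],p["cy"]
def cast(n,u,v,z):
    W,f,cx,cy=cam(n);R=W[:3,:3];c=-R.T@W[:3,3];d=R.T@np.array([(u-cx)/f,(v-cy)/f,1]);return c+d*(z-c[2])/d[2]
def proj(n,P):
    W,f,cx,cy=cam(n);q=W[:3,:3]@np.array(P)+W[:3,3];return np.array([f*q[0]/q[2]+cx,f*q[1]/q[2]+cy])
E
python3 - <<'E'
from h import *
im=cv2.imread("pics/top0.png")
c=im[140:260,165:295]
cv2.imwrite("pics/topc.png",cv2.resize(c,None,fx=5,fy=5,interpolation=cv2.INTER_CUBIC)[:600])
g=cv2.cvtColor(im,cv2.COLOR_BGR2GRAY)
m=np.zeros_like(g);m[150:250,185:265]=(g[150:250,185:265]>185)*255
n,l,s,ce=cv2.connectedComponentsWithStats(m)
for i in range(1,n):
    if s[i,4]>8: print(s[i],ce[i],cast("top",*ce[i],.044))
# base-mat corners, dark
E
```

```text
[185 150  27  43 197] [196.98477157 169.44162437] [0.61022073 0.13098906 0.044     ]
[240 171   8   8  51] [244.01960784 174.62745098] [0.60002906 0.01668992 0.044     ]
[217 180  48  66  91] [240.47252747 212.31868132] [0.50801795 0.02238898 0.044     ]
[228 182   7   9  52] [231.05769231 185.94230769] [0.57156958 0.04711834 0.044     ]
[222 195   8   8  54] [225.25925926 198.59259259] [0.54043346 0.06001117 0.044     ]
[210 208   8   9  55] [213.87272727 211.72727273] [0.50805296 0.08615152 0.044     ]
[239 209  26  41 119] [251.99159664 229.79831933] [ 0.46664633 -0.00641359  0.044     ]
[203 221   7   7  37] [206.51351351 223.7027027 ] [0.47889463 0.10260585 0.044     ]
```

View pics/topc.png

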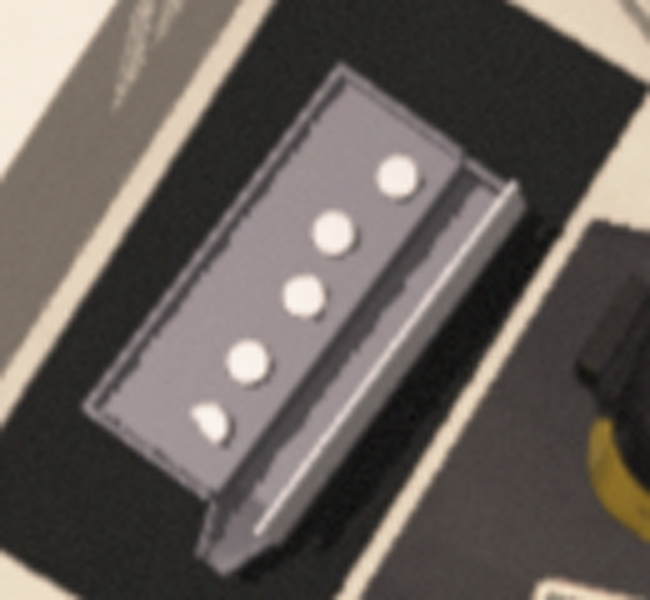

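The crop shows the D-shaped half at crop (210,425), which is the front-most of the row at image (206.5,223.7). The four whole pellets lie behind it. The rim corners are at crop (340,65) and (87,405), the deck edge ends at (462,155) and (212,497), and the cover edge runs from (513,183) to (258,532).

```bash
cat >> h.py <<'E'
try:
    T=np.load("tray.npy")  # ox,oy,yaw
    ex=np.array([np.cos(T[2]),np.sin(T[2])]);ey=np.array([-ex[1],ex[0]])
    def w2t(p): d=np.array(p[:2])-T[:2]; return np.array([d@ex,d@ey])*1e3
    def t2w(x,y): return T[:2]+(x*ex+y*ey)/1e3
except FileNotFoundError: pass
E
python3 - <<'E'
from h import *
from scipy.optimize import least_squares
C=lambda a,b,z: cast("top",165+(a-2)/5,140+(b-2)/5,z)
obs=[(C(340,65,.046),(104,56)),(C(87,405,.046),(-104,56)),(C(462,155,.046),(104,-20)),(C(212,497,.046),(-104,-20))]
P=np.array([o[0][:2] for o in obs]);Q=np.array([o[1] for o in obs])/1e3
print("sides mm",np.linalg.norm(P[0]-P[1])*1e3,np.linalg.norm(P[2]-P[3])*1e3,np.linalg.norm(P[0]-P[2])*1e3,np.linalg.norm(P[1]-P[3])*1e3)
def r(t):
    c,s=np.cos(t[2]),np.sin(t[2]);return ((Q@np.array([[c,s],[-s,c]])+t[:2])-P).ravel()
f=least_squares(r,[.54,.05,-.4]);print(f.x,f.fun*1e3);np.save("tray.npy",f.x)
E
python3 - <<'E'
from h import *
C=lambda a,b,z: w2t(cast("top",165+(a-2)/5,140+(b-2)/5,z)).round(1)
for u,v in [(244.02,174.63),(231.06,185.94),(225.26,198.59),(213.87,211.73),(206.51,223.70)]: print("pellet",w2t(cast("top",u,v,.044)).round(1))
for z in (.073,.074): print("cover",C(513,183,z),C(258,532,z))
print("spout",C(225,575,.025),"housing foot",C(240,0,0),C(0,370,0))
print("timer",w2t(cast("top",282,270,.04)),"head",w2t(cast("top",320,225,.42)),cast("top",320,225,.42), "column top", w2t(cast("top",372,103,.75)))
a=cast("side",0,0,0)
s=ctrl.observe();print(w2t(s["eef_pos"]))
from scipy.spatial.transform import Rotation as R
print(R.from_quat(s["tool_rot"]).as_matrix().round(3), np.degrees(T[2]))
for x in(-101,0,101): print([proj("side",[*t2w(x,-48),.074]).round(0), proj("side",[*t2w(x,-58),.074]).round(0)])
print("jar",proj("side",[0.6,-.1,0]))
E
```

```text
sides mm 204.05199345645468 203.09298066658232 74.3332252721912 74.64035060138222
[ 0.53756645  0.0581473  -0.59993034] [ 1.59549352 -0.29107818 -1.55013959  2.10320798  1.85585292 -2.5060917
 -1.90120686  0.6939619 ]
pellet [75.  1.]
pellet [34.3 10.1]
pellet [1.3 3.2]
pellet [-40.2   6.5]
pellet [-73.5   3.6]
cover [100.4 -50.6] [-101.3  -50.6]
cover [100.3 -50.7] [-101.2  -50.7]
spout [-129.6  -43.8] housing foot [106.6 127. ] [-115.1  111.3]
timer [ -57.836714   -207.02311118] head [  36.16868207 -206.61942643] [ 0.45076495 -0.1328115   0.42      ] column top [ 104.83287845 -172.65290966]
[-532.64900161  158.96195827]
[[-0.934  0.358 -0.001]
 [ 0.358  0.934 -0.001]
 [ 0.    -0.001 -1.   ]] -34.3734763330423
[array([325., 335.]), array([329., 332.])]
[array([281., 313.]), array([285., 311.])]
[array([243., 295.]), array([247., 293.])]
jar [247.41064038 309.32018766]
```

Emit:
{"method": "drive_tool", "body": {
  "increments": [
    {"delta_pos":[0,0,-4],"rot":[0,0,0],"fingers":0},
    {"delta_pos":[0,0,-4],"rot":[0,0,0],"fingers":0},
    {"delta_pos":[-3.3,-2.4,0],"rot":[0,0,0],"fingers":0},
    {"delta_pos":[-3.3,-2.4,0],"rot":[0,0,0],"fingers":0},
    {"delta_pos":[-3.3,-2.4,0],"rot":[0,0,0],"fingers":0},
    {"delta_pos":[-3.3,-2.4,0],"rot":[0,0,0],"fingers":0},
    {"delta_pos":[-3.3,-2.4,0],"rot":[0,0,0],"fingers":0},
    {"delta_pos":[-3.3,-2.4,0],"rot":[0,0,0],"fingers":0}
  ]
}}

```text
time: 0.9
eef_pos: [0.3216, 0.2835, 0.3186]
tool_rot: [0.182, 0.983, -0.0, -0.0]
contact_force: [0.8, 0.3, 0.1]
opening: 0.295
gripper_force: 0.0
```

Emit:
{"method": "drive_tool", "body": {
  "increments": [
    {"delta_pos":[-3.3,-2.4,0],"rot":[0,0,0],"fingers":0},
    {"delta_pos":[-3.3,-2.4,0],"rot":[0,0,0],"fingers":0},
    {"delta_pos":[-3.3,-2.4,0],"rot":[0,0,0],"fingers":0},
    {"delta_pos":[-3.3,-2.4,0],"rot":[0,0,0],"fingers":0},
    {"delta_pos":[-3.3,-2.4,0],"rot":[0,0,0],"fingers":0},
    {"delta_pos":[-3.3,-2.4,0],"rot":[0,0,0],"fingers":0},
    {"delta_pos":[0,0,0],"rot":[0,0,0.145],"fingers":0},
    {"delta_pos":[0,0,0],"rot":[0,0,0.145],"fingers":0}
  ]
}}

```text
time: 1.7
eef_pos: [0.4549, 0.0787, 0.3181]
tool_rot: [0.326, 0.945, -0.0, -0.001]
contact_force: [-0.5, 0.6, -0.2]
opening: 0.004
gripper_force: 0.0
```

Emit:
{"method": "drive_tool", "body": {
  "increments": [
    {"delta_pos":[0,0,0],"rot":[0,0,0.145],"fingers":0},
    {"delta_pos":[0,0,0],"rot":[0,0,0.145],"fingers":0},
    {"delta_pos":[0,0,0],"rot":[0,0,0.145],"fingers":0},
    {"delta_pos":[0,0,0],"rot":[0,0,0.145],"fingers":0},
    {"delta_pos":[0,0,0],"rot":[0,0,0.145],"fingers":0},
    {"delta_pos":[0,0,0],"rot":[0,0,0.145],"fingers":0},
    {"delta_pos":[0,0,0],"rot":[0,0,0.145],"fingers":0},
    {"delta_pos":[0,0,0],"rot":[0,0,0.145],"fingers":0}
  ]
}}

```text
time: 2.5
eef_pos: [0.4545, 0.0797, 0.3184]
tool_rot: [0.79, 0.613, -0.0, -0.0]
contact_force: [0.1, -0.0, 0.4]
opening: 0.003
gripper_force: 0.0
```

```bash
cat > st.py <<'E'
from h import *
from scipy.spatial.transform import Rotation as R
s=ctrl.observe();M=R.from_quat(s["tool_rot"]).as_matrix()
print("t",s["time"].__round__(2),"tray xy",w2t(s["eef_pos"]).round(1),"z",round(s["eef_pos"][2]*1e3,1),"yaw err",round(np.arctan2(M[:2,1]@ey,M[:2,1]@ex),3),"zax",M[:,2].round(3),"F",s["contact_force"].round(1),"q",s["joint_pos"].round(2),"op",round(s["opening"],2))
E
python3 st.py
```

```text
t 2.5 tray xy [-80.8 -29.1] z 318.4 yaw err 0.349 zax [-0.001  0.    -1.   ] F [ 0.1 -0.   0.4] q [-0.08  0.12  1.53  0.    1.49  0.17] op 0.0
```

Emit:
{"method": "drive_tool", "body": {
  "increments": [
    {"delta_pos":[0,0,0],"rot":[0,0,0.117],"fingers":0},
    {"delta_pos":[0,0,0],"rot":[0,0,0.116],"fingers":0},
    {"delta_pos":[0,0,0],"rot":[0,0,0.116],"fingers":0},
    {"delta_pos":[1.2,3.1,0],"rot":[0,0,0],"fingers":0},
    {"delta_pos":[1.2,3.1,0],"rot":[0,0,0],"fingers":0},
    {"delta_pos":[1.2,3.1,3],"rot":[0,0,0],"fingers":0},
    {"delta_pos":[1.2,3.1,3],"rot":[0,0,0],"fingers":0},
    {"delta_pos":[1.2,3.2,3],"rot":[0,0,0],"fingers":0}
  ]
}}

```text
time: 3.3
eef_pos: [0.6185, 0.0418, 0.2271]
tool_rot: [0.883, 0.469, -0.0, -0.0]
contact_force: [0.1, -0.6, 0.4]
opening: 0.005
gripper_force: 0.0
```

Emit:
{"method": "drive_tool", "body": {
  "increments": [
    {"delta_pos":[0,0,4],"rot":[0,0,0],"fingers":0},
    {"delta_pos":[0,0,4],"rot":[0,0,0],"fingers":0},
    {"delta_pos":[0,0,3],"rot":[0,0,0],"fingers":0},
    {"delta_pos":[0,0,0],"rot":[0,0,0],"fingers":0},
    {"delta_pos":[0,0,0],"rot":[0,0,0],"fingers":0}
  ]
}}

```text
time: 3.8
eef_pos: [0.6178, 0.042, 0.1196]
tool_rot: [0.883, 0.469, 0.0, 0.0]
contact_force: [-0.4, 0.4, 0.4]
opening: 0.003
gripper_force: 0.0
```

```bash
python3 st.py; python3 - <<'E'
from h import *
im=ctrl.get_image("top")[:,:,::-1];b=im[140:260,165:295];b=cv2.resize(b,None,fx=4,fy=4)
s=ctrl.get_image("side")[:,:,::-1][230:400,180:400];s=cv2.resize(s,(621,480))[:,:]
cv2.imwrite("pics/c1.png",cv2.resize(np.hstack([b,s]),None,fx=.7,fy=.7))
E
```

```text
t 3.8 tray xy [75.3 32. ] z 119.6 yaw err 0.006 zax [ 0. -0. -1.] F [-0.4  0.4  0.4] q [-0.12  0.62  1.34  0.    1.17  0.47] op 0.0
```

View pics/c1.png

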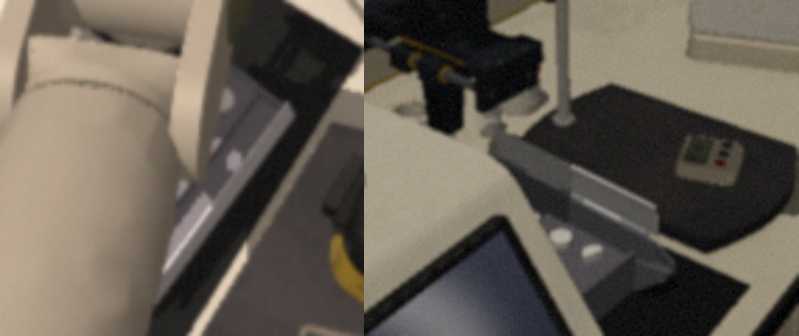

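The side crop shows the gripper over the back of the tray, with the cover upright at (600,190) and two pellets visible at (560,237) and (593,250). The arm hides the tray in the top view. Now I'll lower and sweep the first pellet.

Emit:
{"method": "drive_tool", "body": {
  "increments": [
    {"delta_pos":[0,0,3],"rot":[0,0,0],"fingers":0},
    {"delta_pos":[0,0,2.5],"rot":[0,0,0],"fingers":0},
    {"delta_pos":[0,0,1.5],"rot":[0,0,0],"fingers":0},
    {"delta_pos":[0,0,0.7],"rot":[0,0,0],"fingers":0},
    {"delta_pos":[0,0,0],"rot":[0,0,0],"fingers":0},
    {"delta_pos":[0,0,0],"rot":[0,0,0],"fingers":0}
  ]
}}

```text
time: 4.5
eef_pos: [0.6182, 0.042, 0.0431]
tool_rot: [0.883, 0.469, 0.001, 0.001]
contact_force: [-0.2, 0.2, 1.1]
opening: 0.006
gripper_force: 0.0
```

```bash
python3 st.py
```

```text
t 4.5 tray xy [75.7 32.2] z 43.1 yaw err 0.006 zax [ 0.002 -0.    -1.   ] F [-0.2  0.2  1.1] q [-0.12  0.72  1.4  -0.    1.02  0.47] op 0.01
```

Emit:
{"method": "drive_tool", "body": {
  "increments": [
    {"delta_pos":[-0.5,0,0.1],"rot":[0,0,0],"fingers":0},
    {"delta_pos":[-0.6,0,0],"rot":[0,0,0],"fingers":0},
    {"delta_pos":[-0.6,0,0],"rot":[0,0,0],"fingers":0},
    {"delta_pos":[-0.6,0,0],"rot":[0,0,0],"fingers":0},
    {"delta_pos":[-0.6,0,0],"rot":[0,0,0],"fingers":0},
    {"delta_pos":[-0.6,0,0],"rot":[0,0,0],"fingers":0},
    {"delta_pos":[-0.6,0,0],"rot":[0,0,0],"fingers":0},
    {"delta_pos":[-0.6,0,0],"rot":[0,0,0],"fingers":0}
  ]
}}

```text
time: 5.3
eef_pos: [0.5908, 0.0027, 0.0407]
tool_rot: [0.883, 0.469, -0.0, -0.0]
contact_force: [0.2, -0.8, 0.7]
opening: 0.007
gripper_force: 0.0
```

Emit:
{"method": "drive_tool", "body": {
  "increments": [
    {"delta_pos":[-0.2,0,0],"rot":[0,0,0],"fingers":0},
    {"delta_pos":[0,0,0],"rot":[0,0,0],"fingers":0},
    {"delta_pos":[0,0,0],"rot":[0,0,0],"fingers":0}
  ]
}}

```text
time: 5.6
eef_pos: [0.5901, 0.0016, 0.0407]
tool_rot: [0.883, 0.469, 0.0, 0.0]
contact_force: [0.8, -1.1, 0.7]
opening: 0.003
gripper_force: 0.0
```

```bash
python3 st.py; python3 - <<'E'
from h import *
b=ctrl.get_image("top")[:,:,::-1][140:260,165:295];b=cv2.resize(b,None,fx=4,fy=4)
s=ctrl.get_image("side")[:,:,::-1][230:400,180:400];s=cv2.resize(s,(621,480))
cv2.imwrite("pics/c2.png",cv2.resize(np.hstack([b,s]),None,fx=.7,fy=.7))
E
```

```text
t 5.6 tray xy [ 75.3 -17.1] z 40.7 yaw err 0.006 zax [ 0.  0. -1.] F [ 0.8 -1.1  0.7] q [-0.2   0.67  1.5   0.    0.97  0.4 ] op 0.0
```

View pics/c2.png

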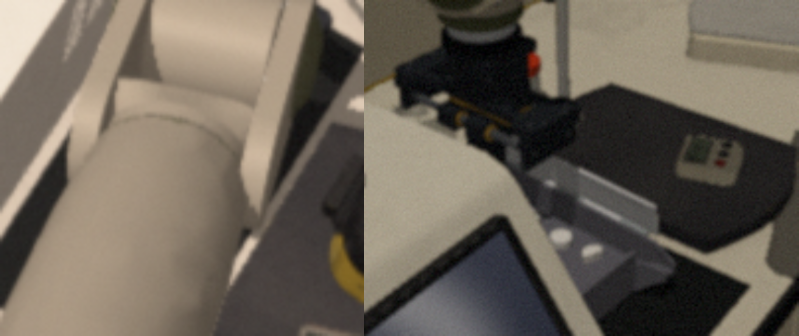

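The side crop shows the gripper lowered at the back of the tray, the cover still upright, and the two front pieces unmoved at (560,237) and (593,250). On to the next pellet, at (34,10).

Emit:
{"method": "drive_tool", "body": {
  "increments": [
    {"delta_pos":[0,0,-2.5],"rot":[0,0,0],"fingers":0},
    {"delta_pos":[1.8,-1.4,0],"rot":[0,0,0],"fingers":0},
    {"delta_pos":[1.8,-1.4,0],"rot":[0,0,0],"fingers":0},
    {"delta_pos":[1.8,-1.3,0],"rot":[0,0,0],"fingers":0},
    {"delta_pos":[0,0,0],"rot":[0,0,0],"fingers":0},
    {"delta_pos":[0,0,1.3],"rot":[0,0,0],"fingers":0},
    {"delta_pos":[0,0,1.1],"rot":[0,0,0],"fingers":0},
    {"delta_pos":[0,0,0],"rot":[0,0,0],"fingers":0}
  ]
}}

```text
time: 6.5
eef_pos: [0.5853, 0.0684, 0.0395]
tool_rot: [0.883, 0.469, -0.002, -0.001]
contact_force: [-0.1, 0.7, -0.3]
opening: 0.007
gripper_force: 0.0
```

Emit:
{"method": "drive_tool", "body": {
  "increments": [
    {"delta_pos":[-0.6,0,0],"rot":[0,0,0],"fingers":0},
    {"delta_pos":[-0.6,0,0],"rot":[0,0,0],"fingers":0},
    {"delta_pos":[-0.6,0,0],"rot":[0,0,0],"fingers":0},
    {"delta_pos":[-0.6,0,0],"rot":[0,0,0],"fingers":0},
    {"delta_pos":[-0.6,0,0],"rot":[0,0,0],"fingers":0},
    {"delta_pos":[-0.6,0,0],"rot":[0,0,0],"fingers":0},
    {"delta_pos":[-0.6,0,0],"rot":[0,0,0],"fingers":0},
    {"delta_pos":[-0.6,0,0],"rot":[0,0,0],"fingers":0}
  ]
}}

```text
time: 7.3
eef_pos: [0.5591, 0.0289, 0.0418]
tool_rot: [0.883, 0.469, -0.0, 0.0]
contact_force: [0.9, -0.6, 0.2]
opening: 0.006
gripper_force: 0.0
```

Emit:
{"method": "drive_tool", "body": {
  "increments": [
    {"delta_pos":[-0.6,0,0],"rot":[0,0,0],"fingers":0},
    {"delta_pos":[0,0,0],"rot":[0,0,0],"fingers":0},
    {"delta_pos":[0,0,0],"rot":[0,0,0],"fingers":0}
  ]
}}

```text
time: 7.6
eef_pos: [0.5561, 0.0244, 0.0418]
tool_rot: [0.883, 0.469, 0.0, 0.0]
contact_force: [-0.1, 0.7, -0.0]
opening: 0.001
gripper_force: 0.0
```

```bash
python3 st.py
```

```text
t 7.6 tray xy [ 34.3 -17.4] z 41.8 yaw err 0.006 zax [ 0.  0. -1.] F [-0.1  0.7 -0. ] q [-0.17  0.61  1.61  0.    0.92  0.43] op 0.0
```

Emit:
{"method": "drive_tool", "body": {
  "increments": [
    {"delta_pos":[0,0,-2.5],"rot":[0,0,0],"fingers":0},
    {"delta_pos":[1.7,-1.1,0],"rot":[0,0,0],"fingers":0},
    {"delta_pos":[1.7,-1.1,0],"rot":[0,0,0],"fingers":0},
    {"delta_pos":[1.7,-1.1,0],"rot":[0,0,0],"fingers":0},
    {"delta_pos":[0,0,0],"rot":[0,0,0],"fingers":0},
    {"delta_pos":[0,0,1.3],"rot":[0,0,0],"fingers":0},
    {"delta_pos":[0,0,1.2],"rot":[0,0,0],"fingers":0},
    {"delta_pos":[0,0,0],"rot":[0,0,0],"fingers":0}
  ]
}}

```text
time: 8.4
eef_pos: [0.5563, 0.0844, 0.0395]
tool_rot: [0.883, 0.469, -0.001, -0.001]
contact_force: [0.5, -0.3, -0.5]
opening: 0.003
gripper_force: 0.0
```

Emit:
{"method": "drive_tool", "body": {
  "increments": [
    {"delta_pos":[-0.6,0,0],"rot":[0,0,0],"fingers":0},
    {"delta_pos":[-0.6,0,0],"rot":[0,0,0],"fingers":0},
    {"delta_pos":[-0.6,0,0],"rot":[0,0,0],"fingers":0},
    {"delta_pos":[-0.6,0,0],"rot":[0,0,0],"fingers":0},
    {"delta_pos":[-0.6,0,0],"rot":[0,0,0],"fingers":0},
    {"delta_pos":[-0.6,0,0],"rot":[0,0,0],"fingers":0},
    {"delta_pos":[-0.6,0,0],"rot":[0,0,0],"fingers":0},
    {"delta_pos":[-0.6,0,0],"rot":[0,0,0],"fingers":0}
  ]
}}

```text
time: 9.2
eef_pos: [0.5301, 0.045, 0.0418]
tool_rot: [0.883, 0.469, 0.0, 0.0]
contact_force: [-0.1, 0.3, -0.0]
opening: 0.008
gripper_force: 0.0
```

Emit:
{"method": "drive_tool", "body": {
  "increments": [
    {"delta_pos":[-0.3,0,0],"rot":[0,0,0],"fingers":0},
    {"delta_pos":[0,0,0],"rot":[0,0,0],"fingers":0},
    {"delta_pos":[0,0,0],"rot":[0,0,0],"fingers":0}
  ]
}}

```text
time: 9.5
eef_pos: [0.5288, 0.0429, 0.0417]
tool_rot: [0.883, 0.469, 0.0, 0.0]
contact_force: [-0.1, -0.5, 0.8]
opening: 0.004
gripper_force: 0.0
```

Emit:
{"method": "drive_tool", "body": {
  "increments": [
    {"delta_pos":[0,0,-2.5],"rot":[0,0,0],"fingers":0},
    {"delta_pos":[1.8,-1.3,0],"rot":[0,0,0],"fingers":0},
    {"delta_pos":[1.8,-1.3,0],"rot":[0,0,0],"fingers":0},
    {"delta_pos":[1.8,-1.2,0],"rot":[0,0,0],"fingers":0},
    {"delta_pos":[0,0,0],"rot":[0,0,0],"fingers":0},
    {"delta_pos":[0,0,0],"rot":[0,0,0],"fingers":0}
  ]
}}

```text
time: 10.1
eef_pos: [0.5275, 0.1089, 0.0667]
tool_rot: [0.883, 0.47, -0.0, 0.0]
contact_force: [0.2, -0.7, 0.0]
opening: 0.007
gripper_force: 0.0
```

```bash
python3 st.py
```

```text
t 10.1 tray xy [-37.   36.2] z 66.7 yaw err 0.007 zax [-0. -0. -1.] F [ 0.2 -0.7  0. ] q [-0.01  0.54  1.65 -0.    0.95  0.58] op 0.01
```

Emit:
{"method": "drive_tool", "body": {
  "increments": [
    {"delta_pos":[0,0,1.3],"rot":[0,0,0],"fingers":0},
    {"delta_pos":[0,0,1.1],"rot":[0,0,0],"fingers":0},
    {"delta_pos":[0,0,0],"rot":[0,0,0],"fingers":0},
    {"delta_pos":[-0.6,0,0],"rot":[0,0,0],"fingers":0},
    {"delta_pos":[-0.6,0,0],"rot":[0,0,0],"fingers":0},
    {"delta_pos":[-0.6,0,0],"rot":[0,0,0],"fingers":0},
    {"delta_pos":[-0.6,0,0],"rot":[0,0,0],"fingers":0},
    {"delta_pos":[-0.6,0,0],"rot":[0,0,0],"fingers":0}
  ]
}}

```text
time: 10.9
eef_pos: [0.5104, 0.0835, 0.0429]
tool_rot: [0.883, 0.469, 0.0, 0.0]
contact_force: [0.1, -0.1, -0.3]
opening: 0.004
gripper_force: 0.1
```

Emit:
{"method": "drive_tool", "body": {
  "increments": [
    {"delta_pos":[-0.6,0,0],"rot":[0,0,0],"fingers":0},
    {"delta_pos":[-0.6,0,0],"rot":[0,0,0],"fingers":0},
    {"delta_pos":[-0.6,0,0],"rot":[0,0,0],"fingers":0},
    {"delta_pos":[-0.5,0,0],"rot":[0,0,0],"fingers":0},
    {"delta_pos":[0,0,0],"rot":[0,0,0],"fingers":0},
    {"delta_pos":[0,0,0],"rot":[0,0,0],"fingers":0}
  ]
}}

```text
time: 11.5
eef_pos: [0.4978, 0.0649, 0.0428]
tool_rot: [0.883, 0.469, 0.0, 0.0]
contact_force: [-0.2, -0.7, -0.6]
opening: 0.006
gripper_force: 0.0
```

Emit:
{"method": "drive_tool", "body": {
  "increments": [
    {"delta_pos":[0,0,-3],"rot":[0,0,0],"fingers":0},
    {"delta_pos":[0,0,-4],"rot":[0,0,0],"fingers":0},
    {"delta_pos":[0,-4,-4],"rot":[0,0,0],"fingers":0},
    {"delta_pos":[0,-4,-2],"rot":[0,0,0],"fingers":0},
    {"delta_pos":[0,-4,0],"rot":[0,0,0],"fingers":0},
    {"delta_pos":[0,-3,0],"rot":[0,0,0],"fingers":0},
    {"delta_pos":[0,0,0],"rot":[0,0,0],"fingers":0},
    {"delta_pos":[0,0,0],"rot":[0,0,0],"fingers":0}
  ]
}}

```text
time: 12.3
eef_pos: [0.3776, 0.1465, 0.1684]
tool_rot: [0.883, 0.47, 0.0, 0.0]
contact_force: [0.2, -0.3, -0.3]
opening: 0.004
gripper_force: 0.0
```

```bash
python3 st.py; python3 - <<'E'
from h import *
b=ctrl.get_image("top")[:,:,::-1][140:260,165:295];b=cv2.resize(b,None,fx=4,fy=4)
s=ctrl.get_image("side")[:,:,::-1][230:400,180:400];s=cv2.resize(s,(621,480))
cv2.imwrite("pics/c3.png",cv2.resize(np.hstack([b,s]),None,fx=.7,fy=.7))
E
```

```text
t 12.3 tray xy [-181.9  -17.3] z 168.4 yaw err 0.007 zax [ 0.001 -0.    -1.   ] F [ 0.2 -0.3 -0.3] q [ 0.08  0.13  1.93 -0.    1.08  0.67] op 0.0
```

View pics/c3.png

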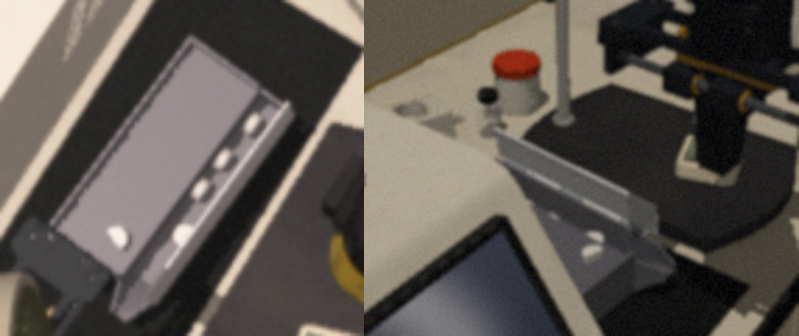

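The tray is clear of the arm. In the top crop the half is still on the deck at (118,237), and four pellets are in the trough at (253,123), (223,158), (202,188) and (182,235). I'll check whether any of them stands high enough to block the cover.

```bash
python3 - <<'E'
from h import *
t=ctrl.get_image("top")[:,:,::-1];s=ctrl.get_image("side")[:,:,::-1]
b=cv2.resize(t[165:245,200:280],None,fx=7,fy=7,interpolation=cv2.INTER_CUBIC)[:560,:400]
a=cv2.resize(s[290:390,230:330],(400,400),interpolation=cv2.INTER_CUBIC)
cv2.imwrite("pics/c4.png",np.hstack([b,cv2.copyMakeBorder(a,0,160,0,0,cv2.BORDER_CONSTANT)]))
for c in [(253,123),(223,158),(202,188),(182,235)]:
    u,v=c[0]/2.8+165,c[1]/2.8+140
    for z in (.013,.025,.04): print(c,z,w2t(cast("top",u,v,z)).round(1))
W=[cam(n) for n in("top","side")]
Ps=[np.array([[f,0,cx],[0,f,cy],[0,0,1]])@w[:3] for w,f,cx,cy in W]
X=cv2.triangulatePoints(*Ps,np.array([[230.],[223.9]]),np.array([[296.9],[349.9]]));X=(X[:3]/X[3]).ravel();print(X,w2t(X))
E
```

```text
(253, 123) 0.013 [ 76.  -30.3]
(253, 123) 0.025 [ 74.6 -32. ]
(253, 123) 0.04 [ 72.9 -34.1]
(223, 158) 0.013 [ 35.1 -27.2]
(223, 158) 0.025 [ 34.2 -28.9]
(223, 158) 0.04 [ 33.  -31.1]
(202, 188) 0.013 [  2.7 -27.9]
(202, 188) 0.025 [  2.1 -29.6]
(202, 188) 0.04 [  1.4 -31.7]
(182, 235) 0.013 [-41.1 -38.2]
(182, 235) 0.025 [-41.2 -39.8]
(182, 235) 0.04 [-41.3 -41.8]
[0.47997713 0.04922403 0.01811139] [-42.49484229 -39.87910947]
```

View pics/c4.png

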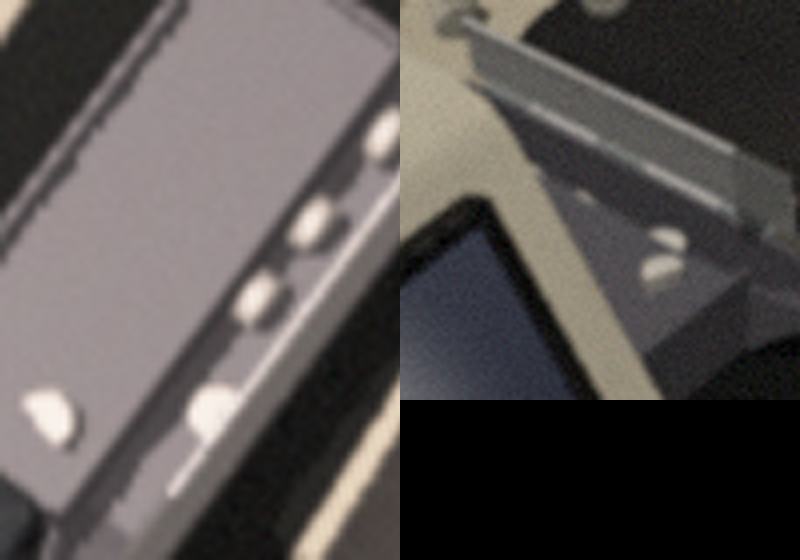

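The trough pellets lie between the deck wall and the outer wall. Pellet 4 triangulates to about z = 18 mm, well below the cover. The half is on the deck at crop (52,418). Now I'll go round to the outside of the cover.

Emit:
{"method": "drive_tool", "body": {
  "increments": [
    {"delta_pos":[-3.4,0,0],"rot":[0,0,0],"fingers":0},
    {"delta_pos":[-3.4,2,0],"rot":[0,0,0],"fingers":0},
    {"delta_pos":[0,4,0],"rot":[0,0,0],"fingers":0},
    {"delta_pos":[0,4,0],"rot":[0,0,0],"fingers":0},
    {"delta_pos":[0,3.7,0],"rot":[0,0,0],"fingers":0},
    {"delta_pos":[0,1,2],"rot":[0,0,0],"fingers":0},
    {"delta_pos":[0,0,3],"rot":[0,0,0],"fingers":0},
    {"delta_pos":[0,0,0],"rot":[0,0,0],"fingers":0}
  ]
}}

```text
time: 13.3
eef_pos: [0.4596, 0.0074, 0.1151]
tool_rot: [0.883, 0.469, -0.003, -0.002]
contact_force: [1.0, -0.7, 1.4]
opening: 0.006
gripper_force: 0.0
```

```bash
python3 st.py
```

```text
t 13.3 tray xy [-35.6 -85.9] z 115.1 yaw err 0.005 zax [-0.007  0.002 -1.   ] F [ 1.  -0.7  1.4] q [-0.24  0.32  1.84 -0.    0.98  0.36] op 0.01
```

Emit:
{"method": "drive_tool", "body": {
  "increments": [
    {"delta_pos":[0,0,2],"rot":[0,0,0],"fingers":0},
    {"delta_pos":[0,0,2],"rot":[0,0,0],"fingers":0},
    {"delta_pos":[0,0,1],"rot":[0,0,0],"fingers":0},
    {"delta_pos":[0.5,0,0],"rot":[0,0,0],"fingers":0},
    {"delta_pos":[0.5,0,0],"rot":[0,0,0],"fingers":0},
    {"delta_pos":[0.5,0,0],"rot":[0,0,0],"fingers":0},
    {"delta_pos":[0.4,0,0],"rot":[0,0,0],"fingers":0},
    {"delta_pos":[0.4,0,0],"rot":[0,0,0],"fingers":0}
  ]
}}

```text
time: 14.1
eef_pos: [0.4744, 0.0271, 0.0685]
tool_rot: [0.883, 0.469, 0.0, 0.0]
contact_force: [0.1, -0.4, 0.2]
opening: 0.007
gripper_force: 0.4
```

Emit:
{"method": "drive_tool", "body": {
  "increments": [
    {"delta_pos":[0.4,0,0],"rot":[0,0,0],"fingers":0},
    {"delta_pos":[0.4,0,0],"rot":[0,0,0],"fingers":0},
    {"delta_pos":[0.4,0,0],"rot":[0,0,0],"fingers":0},
    {"delta_pos":[0.4,0,0],"rot":[0,0,0],"fingers":0}
  ]
}}

```text
time: 14.5
eef_pos: [0.4831, 0.0403, 0.0681]
tool_rot: [0.883, 0.469, -0.0, -0.0]
contact_force: [-0.5, -0.5, 0.2]
opening: 0.005
gripper_force: 0.3
```

```bash
python3 st.py
```

```text
t 14.5 tray xy [-34.9 -45.5] z 68.1 yaw err 0.006 zax [-0.  0. -1.] F [-0.5 -0.5  0.2] q [-0.16  0.44  1.81  0.    0.88  0.43] op 0.0
```

Emit:
{"method": "drive_tool", "body": {
  "increments": [
    {"delta_pos":[0.3,0,0.3],"rot":[0,0,0],"fingers":0},
    {"delta_pos":[0.3,0,0.3],"rot":[0,0,0],"fingers":0},
    {"delta_pos":[0.3,0,0.3],"rot":[0,0,0],"fingers":0},
    {"delta_pos":[0.3,0,0.3],"rot":[0,0,0],"fingers":0},
    {"delta_pos":[0,0,0.4],"rot":[0,0,0],"fingers":0},
    {"delta_pos":[0,0,0.4],"rot":[0,0,0],"fingers":0}
  ]
}}

```text
time: 15.1
eef_pos: [0.4896, 0.05, 0.0477]
tool_rot: [0.883, 0.469, 0.0, -0.0]
contact_force: [0.4, 0.1, 0.6]
opening: 0.006
gripper_force: 0.3
```

```bash
python3 st.py
```

```text
t 15.1 tray xy [-35.  -33.8] z 47.7 yaw err 0.006 zax [-0.  0. -1.] F [0.4 0.1 0.6] q [-0.14  0.49  1.81  0.    0.85  0.46] op 0.01
```

Emit:
{"method": "drive_tool", "body": {
  "increments": [
    {"delta_pos":[0.4,0,0.1],"rot":[0,0,0],"fingers":0},
    {"delta_pos":[0,0,0.2],"rot":[0,0,0],"fingers":0},
    {"delta_pos":[0,0,0.2],"rot":[0,0,0],"fingers":0},
    {"delta_pos":[0,0,0.1],"rot":[0,0,0],"fingers":0},
    {"delta_pos":[0,0,0],"rot":[0,0,0],"fingers":0}
  ]
}}

```text
time: 15.6
eef_pos: [0.4918, 0.0533, 0.042]
tool_rot: [0.883, 0.469, -0.0, -0.0]
contact_force: [0.4, -0.1, 0.7]
opening: 0.007
gripper_force: 0.0
```

```bash
python3 st.py
```

```text
t 15.6 tray xy [-35.  -29.9] z 42.0 yaw err 0.006 zax [-0. -0. -1.] F [ 0.4 -0.1  0.7] q [-0.13  0.5   1.8  -0.    0.84  0.46] op 0.01
```

Emit:
{"method": "drive_tool", "body": {
  "increments": [
    {"delta_pos":[0,0,0.1],"rot":[0,0,0],"fingers":0},
    {"delta_pos":[0,0,0],"rot":[0,0,0],"fingers":0}
  ]
}}

```text
time: 15.8
eef_pos: [0.4919, 0.0533, 0.0418]
tool_rot: [0.883, 0.469, 0.0, 0.0]
contact_force: [-2.8, 0.6, 9.7]
opening: 0.008
gripper_force: 4.7
```

Emit:
{"method": "drive_tool", "body": {
  "increments": [
    {"delta_pos":[0,0,0.1],"rot":[0,0,0],"fingers":0},
    {"delta_pos":[0,0,0],"rot":[0,0,0],"fingers":0}
  ]
}}

```text
time: 16.0
eef_pos: [0.492, 0.0533, 0.0417]
tool_rot: [0.883, 0.469, 0.0, 0.0]
contact_force: [-7.4, 0.2, 21.0]
opening: 0.004
gripper_force: 10.2
```

It meets a hard stop at z = 41.7 mm with 21 N, so the cover is seated. I'll lift off and check.

Emit:
{"method": "drive_tool", "body": {
  "increments": [
    {"delta_pos":[0,0,-1],"rot":[0,0,0],"fingers":0},
    {"delta_pos":[0,0,-3],"rot":[0,0,0],"fingers":0},
    {"delta_pos":[0,0,-4],"rot":[0,0,0],"fingers":0},
    {"delta_pos":[0,-4,-4],"rot":[0,0,0],"fingers":0},
    {"delta_pos":[0,-4,0],"rot":[0,0,0],"fingers":0},
    {"delta_pos":[0,-4,0],"rot":[0,0,0],"fingers":0},
    {"delta_pos":[0,-3,0],"rot":[0,0,0],"fingers":0},
    {"delta_pos":[0,0,0],"rot":[0,0,0],"fingers":0}
  ]
}}

```text
time: 16.8
eef_pos: [0.369, 0.136, 0.1556]
tool_rot: [0.882, 0.47, -0.0, -0.0]
contact_force: [0.3, -0.1, 0.2]
opening: 0.008
gripper_force: 0.0
```

```bash
python3 st.py; python3 - <<'E'
from h import *
t=ctrl.get_image("top")[:,:,::-1];s=ctrl.get_image("side")[:,:,::-1]
b=cv2.resize(t[140:290,165:305],None,fx=3.5,fy=3.5,interpolation=cv2.INTER_CUBIC)
a=cv2.resize(s[240:390,220:330],(308,420),interpolation=cv2.INTER_CUBIC)
cv2.imwrite("pics/c5.png",np.hstack([b,cv2.copyMakeBorder(a,0,105,0,0,cv2.BORDER_CONSTANT)]))
E
```

```text
t 16.8 tray xy [-183.1  -30.9] z 155.6 yaw err 0.009 zax [-0.001  0.    -1.   ] F [ 0.3 -0.1  0.2] q [0.05 0.12 1.98 0.   1.04 0.64] op 0.01
```

View pics/c5.png

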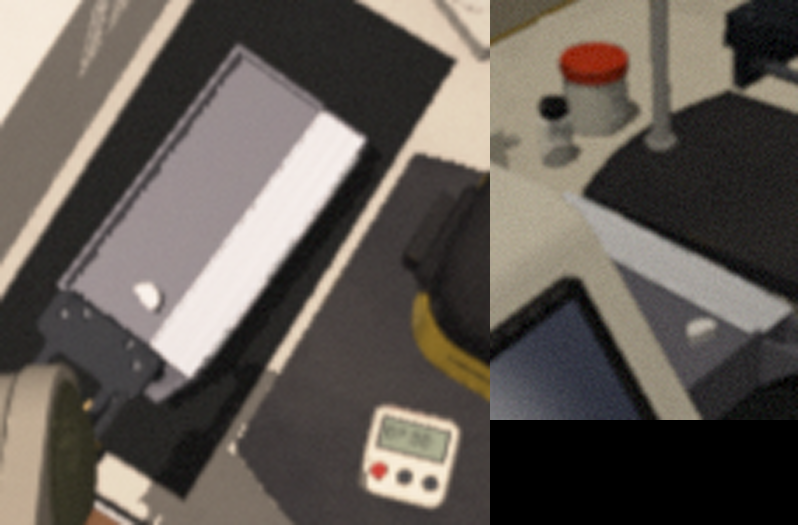

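The cover lies flat over the trough, from (335,125) to (175,360). The half is alone on the deck at (148,295), and the timer, vial and jar are undisturbed.

```bash
python3 -c "
from plant import ctrl
print(ctrl.close_job())"
```

```text
the job is handed in; nothing more can be done
None
```

All four whole pellets are in the trough, the cover is pressed shut over them, the broken half is still on the deck, and the timer, vial and jar look undisturbed; handed in at about 17 s, with no verdict returned.

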